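# Level the instrument table

## Robot

A 6-joint arm with a two-finger parallel gripper is mounted at the origin on a cart in front of the work surface, level with it; the furniture and walls round the work are solid. World frame = base frame: x ahead of the robot, y to its left, z up, the work surface at z = 0. Lengths are in m, angles in rad, forces in N, time in s.
With the tool pointing down it reaches from about 0.325 to 0.875 m from the base axis. Payload 4.4 kg.
Tool frame: the origin (TCP) lies on the front face of the gripper's body, between the roots of the fingers; the fingertips stand arm.nose_length ahead of it and the grasp point (between the pads) lies 54 mm ahead of it (arm.nose_length is the distance from the TCP to the fingertips, in m); z points along the fingers, y is the line along which they close (so a half turn about z gives the same grasp; the last joint's range is limited). The gripper opens to 85 mm and grips with 20 to 120 N. Pads are 22 mm wide; open, the fingers measure 114 mm over their backs; the gripper's body (76 mm by 85 mm) begins 54 mm behind the grasp point. The pads swing forward as they close: fully open they stand 13 mm farther back than shut.
Start: joints at [1.065, 0.207, 1.542, -0, 1.393, -0.15], TCP at [0.2, 0.539, 0.304] pointing down, gripper open.
Joint ranges: [-2.73, 2.73], [-0.86, 2.22], [0.23, 2.46], [-1.11, 4.25], [0.08, 2.63], [-2.82, 2.82]. Speed limits (rad/s): [2.79, 2.79, 3.14, 3.14, 3.14, 3.14].

## Interface

Orientations are given as a unit quaternion [x, y, z, w].
In Python, from rig import arm gives the robot as it stands.
- The arm moves only by the tool jog_arm, never from a script. Its argument "series" is text: rows parted by semicolons, each of 7 numbers parted by spaces: the finger opening in m, from 0 to 0.0854, then the shift along the tool's x, y, z in m, then the turn, a rotation vector about the tool's x, y, z in rad. In form: grip tx ty tz wx wy wz; .... A call has exactly 8 rows; each row is the pose to reach, as a shift and turn from the pose commanded when the call began, along the tool's axes at that moment; what a row does not reach only later rows make up. A row lasts 1/8 s, in which the tool goes at most 62.5 mm and 10.7 degrees, less where a joint would pass 70% of its speed; a pose out of reach is approached as far as the arm can. A call with a gripper value outside its range is refused whole. The fingers move at their own pace and stop on an object; the grip force is fixed at half the most. Time passes only in rows, so rows that repeat a pose let the fingers close, or fill a call up. It gives the time, the measured TCP pose, the force, the opening and the grip force at its end, in the units of the state.
- arm.sense(): the state, without advancing time (a new reading comes with each control period).
- arm.snapshot(name): name is "scene" or "top" or "wrist"; returns (picture, depth): 420x560x3 uint8, red, green, blue; 420x560 float32, m along the optical axis (not along the pixel's ray), 0 where there is no reading.
- arm.camera_model(name): a dict with "mtx" (3x3 intrinsics, pixels), "origin" and "orientation" of the camera in the world. Camera axes: x right, y down, z forward; pixel columns grow to the right and rows downward; lengths in m; the calibration is good to about 2 mm. A picture is of the moment at which its call begins: read the wrist's pose just before it. camera_model takes no time and is no camera call; for the wrist camera it gives the pose at the moment of the call.
- arm.job_done(): hands the job in; it is judged then, once.
The state is a dict: "clock": time; "qpos": joint angles; "joint_vel": joint speeds; "joint_torque": joint torques, N m; "tcp_pos": TCP position; "orientation": TCP orientation; "force": force on the tool from outside, world axes, zero at the start; "moment": the same for the moment, N m; "opening": finger opening in m; "grip_force": force on a finger pad.
Only numpy, scipy, OpenCV 4.12 (cv2) and the standard library are available. Lean on these libraries where they do the work, as an engineer would, in place of code of your own. Each camera call takes 0.05 s, during which the arm holds its last target. There are 200 camera calls.

## Task

Someone left a beaker standing on the small levelling table: stack it upright into its matching beaker on the bench, so that the table is clear. Lay the spirit level on the middle of the table's plate, pointing at the levelling screw, let go of it, and turn the screw's grip bar until the bubble stands between the two lines. Then press the level down on the plate from above with about 10 newtons and finish the program while still pressing, with the bubble still between its lines; leave the vial, the tin and the screwdriver where they are.

Things in the scene. Friction and masses are not known exactly. Their poses are not given: they have to be found in the camera images.
- table: The levelling table's feet, fixed to the bench: origin on the bench under the plate; its x axis runs parallel to the line of the two fixed feet, its y axis points from that line to the levelling screw. Two plain fixed feet stand at y = -85 mm, the levelling screw at x = 0, y = +95 mm. The screw is at the robot's right (yaw near pi, varying by 0.25 either way).
- plate: Aluminium top plate, 140 (x) by 230 (y) by 12 mm thick. It tilts only about the line of the two fixed feet; its origin is there, at its underside, 40 mm above the bench. y axis along the plate to the screw (180 mm off), z out of its top face (z = 12 mm here). It reaches from y = -25 to +205 mm. At the start it slopes by 0.006 to 0.019 rad.
- plate_mid (a point): Point on the plate's top face, on its centre line (x = 0), 65 mm from the line of the fixed feet: a good place for the middle of the level. In the middle means: level's centre within 20 mm of the centre line and 35 to 100 mm from the line of the fixed feet, level pointing along the centre line (either way round) within 0.12 rad.
- screw: Levelling screw: origin on the bench, z up; turns in place without rising. Its black grip bar on top is 44 mm long (its x), 12 mm thick (y), 88 to 114 mm above the bench. Clockwise from above lifts the screw's end of the plate: 0.0071 rad of tilt, 4.2 mm of bubble travel per rad turned. Level is 0.9 to 2.6 rad clockwise of the start; no stop within half a turn beyond. Stays where left (0.05 N m).
- grip_bar (a point): Centre of the grip bar, 101 mm above the bench on the screw's axis.
- level: Bench spirit level, a dark steel block 120 mm long (its x axis), 26 mm wide (y) and 30 mm high, 0.30 kg; origin at the centre of its underside. In the middle of its top is a slot with a yellow-green vial lying along x, set 1 mm below the two rails beside it, which may be pressed on.
- vial_mid (a point): Middle of the vial's top, 29 mm above the level's underside, midway between the two black lines.
- bubble (a joint): The pale bubble in the vial, 13 mm long: its distance in m from the middle, positive towards the level's +x end. It goes to the higher end, 0.6 m per rad of slope, up to 18 mm either way, and takes a second or two to settle. The black lines stand 8.5 mm either side of the middle: the bubble is between them while this value is within 2 mm of 0.
- cup_a: The steel beaker that stands on the plate at the start: open at the top, 58 mm high; a tapered body, 28 mm across at the foot and 52 mm under the collar, then a straight collar 60 mm across from 42 to 58 mm height. Origin at the centre of its underside, z up. About 70 g.
- cup_b: The matching beaker, same shape, empty and upright on the bench. Stacked in it, the other beaker's collar rests on its rim, so that the other's underside is 16 mm above its own.
- vial: Bystander: sample vial with screw cap, 30 mm across, 63 mm high, upright on the bench, origin at its underside.
- tin: Bystander: round tin with lid, 58 mm across, 22 mm high, origin at its underside.
- driver: Bystander: screwdriver with yellow handle, 145 mm long, lying on the bench at the front, left.

How it is judged:
On the way, in this order (a step that is already met when the one before it is completed fails the run):
1. the beaker from the table is stacked upright in the other one and let go (horizontal distance between cup_a and cup_b below 0.004 m and z of cup_a in the frame of cup_b between 0.013 and 0.019 m and angle between each of cup_a, cup_b's own z axis and vertical below 0.1 rad and contact force between the fingers and cup_a below 0.2 N), for 0.2 s.
2. the level lies on the middle of the plate, along it, and is let go (x of level in the frame of plate between -0.02 and 0.02 m and y of level in the frame of plate between 0.035 and 0.1 m and z of level in the frame of plate between 0.01 and 0.015 m and angle between the x axis of level and the y axis of plate, either way round below 0.12 rad and angle between level's own z axis and vertical below 0.04 rad and contact force between the fingers and level below 0.2 N), for 0.3 s.
3. the screw is turned until the plate is level and the bubble stands between its lines (value of joint bubble between -0.002 and 0.002 m and angle between plate's own z axis and vertical below 0.0038 rad), for 0.3 s.
At the end, for the whole second after the job is handed in: Fingers press the level onto the plate (7 to 35 N between them), bubble within 2 mm of the middle, plate level within 0.0038 rad, level in the middle of the plate and along it within 0.12 rad, beakers upright on the bench, one stacked in the other within 4 mm sideways and 3 mm in height (all of step 3 and contact force between level and plate between 7 and 35 N and contact force between the fingers and level above 3 N and x of level in the frame of plate between -0.02 and 0.02 m and y of level in the frame of plate between 0.035 and 0.1 m and z of level in the frame of plate between 0.01 and 0.015 m and angle between the x axis of level and the y axis of plate, either way round below 0.12 rad and angle between level's own z axis and vertical below 0.04 rad and horizontal distance between cup_a and cup_b below 0.004 m and z of cup_a in the frame of cup_b between 0.013 and 0.019 m and angle between each of cup_a, cup_b's own z axis and vertical below 0.1 rad and height (world z) of cup_b below 0.004 m); the arm keeps its last pose, push and grip.
It fails at once if the level is rammed onto the plate (over 60 N) (contact force between level and plate above 60 N).
It fails at once if the vial is displaced or knocked over (distance of vial from where it was at the start of the episode above 0.03 m or angle between vial's own z axis and vertical above 0.6 rad).
It fails at once if the tin is displaced (distance of tin from where it was at the start of the episode above 0.03 m).
It fails at once if the screwdriver is displaced (distance of driver from where it was at the start of the episode above 0.03 m).
It also fails if it takes over 72 s, if anything falls off the work surface, if the arm or the gripper's body presses on something with over 40 N, if the wrist force passes 120 N, or if a joint passes its speed limit or range.

## Working session

There is one attempt and no reset: what is moved stays moved. The work goes in short steps, Python scripts to look and compute and a tool call to move; the robot and the scene stay as the last step left them, time stands still between calls to the robot, and variables do not carry over. Pictures are saved under pics/ and viewed, at most 10 in all, crops included, and the job is handed in when it is done.

Besides the shell and the picture viewer there is one more tool, called as name(argument=value, ...), one argument or row to a line, values as JSON. jog_arm: Moves the arm, as the interface text tells. Its arguments: {"type":"object","properties":{"series":{"type":"string"}},"required":["series"]}

```bash
ls; mkdir -p pics; cat > h.py <<'E'
import numpy as np, cv2
from scipy.spatial.transform import Rotation as R
from rig import arm
def snap(n,save=None):
    m=arm.camera_model(n); p,d=arm.snapshot(n)
    if save: cv2.imwrite('pics/'+save,p[:,:,::-1])
    return p,d,m
def ray(m,u,v):
    K=np.array(m['mtx']); r=R.from_quat(m['orientation']).as_matrix()
    return np.array(m['origin']), r@np.linalg.solve(K,[u,v,1.])
def on_plane(m,u,v,z):
    o,r=ray(m,u,v); return o+r*(z-o[2])/r[2]
def at_depth(m,u,v,d):
    o,r=ray(m,u,v); return o+r*d
def cloud(m,d):
    v,u=np.indices(d.shape); K=np.array(m['mtx'])
    c=np.linalg.inv(K)@np.stack([u.ravel(),v.ravel(),np.ones(u.size)])*d.ravel()
    return (R.from_quat(m['orientation']).as_matrix()@c).T.reshape(*d.shape,3)+np.array(m['origin'])
def totool(vec):
    s=arm.sense(); return R.from_quat(s['orientation']).inv().apply(vec)
E
python3 - <<'E'
from h import *
np.set_printoptions(precision=4,suppress=True)
s=arm.sense(); print(s, arm.nose_length)
for n in('scene','top'):
    p,d,m=snap(n,n+'0.png'); print(n,m); 
    np.savez(n+'0.npz',p=p,d=d)
E
```

```text
pics
{'clock': 0.0, 'qpos': array([ 1.0645,  0.2074,  1.543 ,  0.    ,  1.3935, -0.1505]), 'joint_vel': array([-0.0007,  0.0012,  0.0013, -0.0008, -0.001 ,  0.0001]), 'joint_torque': array([  0.0009, -38.3035, -29.1595,  -0.0001,   0.0106,  -0.    ]), 'tcp_pos': array([0.2   , 0.5384, 0.3027]), 'orientation': array([ 0.177 ,  0.9842, -0.0011, -0.0004]), 'force': array([-0.9952,  0.1939, -0.7873]), 'moment': array([-0.0464, -0.0175,  0.0119]), 'grip_force': 0.0, 'opening': 0.08559418718355231} 0.0726
scene {'mtx': array([[446.6202,   0.    , 278.7717],
       [  0.    , 446.6202, 208.1954],
       [  0.    ,   0.    ,   1.    ]]), 'origin': array([ 0.1649, -0.5903,  0.8481]), 'orientation': array([ 0.9094, -0.2115,  0.0861, -0.3476])}
top {'mtx': array([[500.293 ,   0.    , 284.3234],
       [  0.    , 500.293 , 208.2441],
       [  0.    ,   0.    ,   1.    ]]), 'origin': array([0.3955, 0.0032, 1.2057]), 'orientation': array([ 0.7158, -0.6967,  0.0393, -0.0265])}
```

View pics/top0.png

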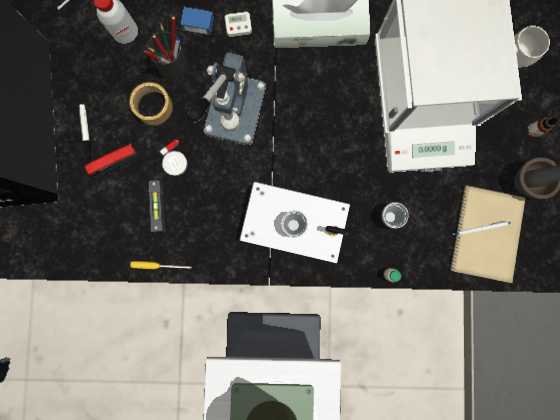

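View pics/scene0.png

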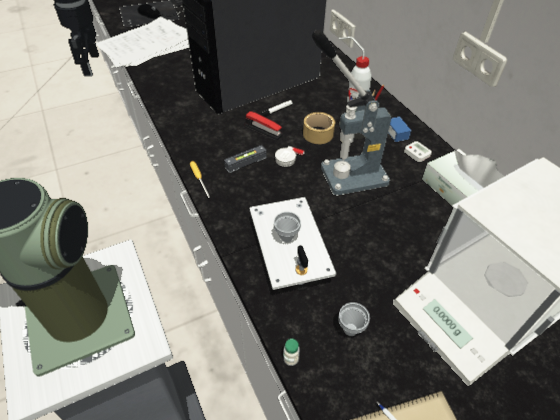

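The top view shows the level at (155,206), the plate around (295,222) with cup_a on it at (292,224), the grip bar at (333,231), cup_b at (395,215), the vial at (393,275) and the tin at (174,163). The scene view shows the same layout, with the level at (245,158), cup_a at (287,225), the bar at (302,257) and cup_b at (353,318).

```bash
cat >> h.py <<'E'
def circ(P):  # least-squares circle through xy points
    A=np.c_[2*P[:,:2],np.ones(len(P))]; s=np.linalg.lstsq(A,(P[:,:2]**2).sum(1),rcond=None)[0]
    return s[0],s[1],np.sqrt(s[2]+s[0]**2+s[1]**2)
np.set_printoptions(precision=4,suppress=True)
E
python3 - <<'E'
from h import *
for n in('top','scene'):
    f=np.load(n+'0.npz'); p,d=f['p'],f['d']; m=arm.camera_model(n); C=cloud(m,d)
    hsv=cv2.cvtColor(p,cv2.COLOR_RGB2HSV)
    print('==',n)
    def near(u,v,r):
        k=np.zeros(d.shape,bool); k[v-r:v+r,u-r:u+r]=1; return k&(d>0)
    pos={'top':dict(level=(155,206),plate=(295,222),a=(292,224),bar=(333,231),b=(395,215),vial=(393,275),tin=(174,163),drv=(160,266)),
         'scene':dict(level=(245,158),plate=(290,243),a=(287,225),bar=(302,257),b=(353,318),vial=(291,350),tin=(286,157),drv=(200,178))}[n]
    # plate: white top
    k=near(*pos['plate'],62)&(p.min(2)>150)&(C[...,2]>.03)&(C[...,2]<.075)
    q=C[k]; (cx,w,a)=cv2.minAreaRect((q[:,:2]*1000).astype(np.float32)); print('plate',cx,w,a,'z',np.median(q[:,2]),len(q))
    A=np.c_[q[:,:2],np.ones(len(q))]; print(' plane',np.linalg.lstsq(A,q[:,2],rcond=None)[0])
    for c,lo in(('a',.095),('b',.045)):
        k=near(*pos[c],24)&(C[...,2]>lo)&(C[...,2]<lo+.03)&(hsv[...,1]<60); 
        q=C[k]; e=cv2.minEnclosingCircle((q[:,:2]*1000).astype(np.float32)); print(c,'enc',e,'fit',circ(q),'zmax',np.percentile(q[:,2],[50,90,98]),len(q))
    k=near(*pos['bar'],14)&(C[...,2]>.08)&(p.max(2)<70); q=C[k]
    print('bar',cv2.minAreaRect((q[:,:2]*1000).astype(np.float32)),np.percentile(q[:,2],[5,50,95]),len(q))
    k=near(*pos['level'],32)&(C[...,2]>.02)&(C[...,2]<.05); q=C[k]
    print('level',cv2.minAreaRect((q[:,:2]*1000).astype(np.float32)),np.percentile(q[:,2],[5,50,95]),len(q))
    for c,lo in(('vial',.05),('tin',.015),('drv',.008)):
        k=near(*pos[c],14 if c!='drv' else 35)&(C[...,2]>lo)&(C[...,2]<.09); q=C[k]
        if len(q): print(c,q.min(0),q.max(0))
E
```

```text
== top
plate (472.29718017578125, -41.297462463378906) (229.85403442382812, 139.56521606445312) 78.35272216796875 z 0.051861737312462464 5092
 plane [0.0013 0.0074 0.0516]
a enc ((465.0960693359375, -37.89140701293945), 29.84092140197754) fit (np.float64(0.46471237669009496), np.float64(-0.037750304068119106), np.float64(0.02698814952714402)) zmax [0.1015 0.1108 0.1126] 211
b enc ((493.51361083984375, -273.45440673828125), 30.671541213989258) fit (np.float64(0.49370678005918806), np.float64(-0.27221105075548974), np.float64(0.02797636809287578)) zmax [0.0541 0.0593 0.0617] 187
bar ((453.610595703125, -129.0220489501953), (42.59358596801758, 12.544865608215332), 82.67166137695312) [0.101  0.1134 0.1171] 110
level ((516.1573486328125, 284.0106201171875), (60.043426513671875, 146.46054077148438), 77.03853607177734) [0.0227 0.0295 0.0338] 602
vial [ 0.3433 -0.2859  0.05  ] [ 0.3681 -0.2587  0.0685]
tin [0.5785 0.2202 0.0151] [0.6421 0.2856 0.0291]
drv [0.328  0.2001 0.008 ] [0.4448 0.3433 0.0324]
== scene
plate (464.9208984375, -82.52569580078125) (312.6763610839844, 142.5775909423828) 7
[... 196 characters left out ...]
4943024041611), np.float64(0.03422282220352547)) zmax [0.1033 0.1093 0.1129] 307
b enc ((493.3689270019531, -274.44921875), 30.73884391784668) fit (np.float64(0.49308150182352084), np.float64(-0.27554166415149783), np.float64(0.02838375035013277)) zmax [0.0533 0.0574 0.0589] 285
bar ((452.0075378417969, -132.7906036376953), (41.33517837524414, 12.59030532836914), 79.92847442626953) [0.0904 0.1108 0.114 ] 147
level ((551.2932739257812, 289.80712890625), (210.3533935546875, 103.9759750366211), 27.883419036865234) [0.0221 0.0278 0.0325] 396
vial [ 0.3427 -0.2887  0.0506] [ 0.3676 -0.264   0.0651]
tin [0.5789 0.2168 0.0153] [0.6556 0.2752 0.0247]
drv [0.3554 0.1999 0.0081] [0.474  0.3399 0.0328]
```

```bash
cat >> h.py <<'E'
def yaw():  # direction of tool y in the world, deg
    y=R.from_quat(arm.sense()['orientation']).as_matrix()[:,1]; return np.degrees(np.arctan2(y[1],y[0]))
def down(yawdeg):
    t=np.radians(yawdeg); y=np.array([np.cos(t),np.sin(t),0]); z=np.array([0,0,-1.]); return R.from_matrix(np.c_[np.cross(y,z),y,z])
def go(xyz,yawdeg,label=''):
    s=arm.sense(); r=R.from_quat(s['orientation'])
    print(label,'shift',r.inv().apply(np.array(xyz)-s['tcp_pos']).round(4),'rot',(r.inv()*down(yawdeg)).as_rotvec().round(3))
E
python3 - <<'E'
from h import *
m=arm.camera_model('wrist'); s=arm.sense(); r=R.from_quat(s['orientation'])
print(m['mtx'],r.inv().apply(np.array(m['origin'])-s['tcp_pos']),(r.inv()*R.from_quat(m['orientation'])).as_matrix(), yaw())
go([.465,-.038,.25],-11.6)
E
```

```text
[[319.8518   0.     281.7489]
 [  0.     319.8518 209.578 ]
 [  0.       0.       1.    ]] [ 0.0671 -0.0002 -0.0698] [[ 0.0001 -0.9634 -0.2681]
 [ 1.      0.0001  0.0001]
 [-0.0001 -0.2681  0.9634]] 69.61708712342684
 shift [-0.4492 -0.448   0.0536] rot [-0.002  0.001  1.418]
```

jog_arm(
  series="0.0854 -0.056 -0.056 0.005 0 0 0.177; 0.0854 -0.112 -0.112 0.01 0 0 0.354; 0.0854 -0.168 -0.168 0.015 0 0 0.531; 0.0854 -0.224 -0.224 0.02 0 0 0.709; 0.0854 -0.28 -0.28 0.03 0 0 0.886; 0.0854 -0.336 -0.336 0.04 0 0 1.063; 0.0854 -0.392 -0.392 0.05 0 0 1.24; 0.0854 -0.449 -0.448 0.053 0 0 1.418",
)

```text
clock: 1.1
tcp_pos: [0.4081, 0.0843, 0.2621]
orientation: [0.777, 0.63, 0.0, -0.0]
force: [0.5, 0.3, 0.4]
opening: 0.0854
grip_force: 0.0
```

```bash
python3 - <<'E'
from h import *
s=arm.sense();print(s['clock'],s['tcp_pos'],yaw(),s['joint_vel'],arm.nose_length)
go([.465,-.038,.25],-11.6)
E
```

```text
1.1 [0.4081 0.0843 0.2621] -11.972285533830954 [-1.1551  0.244  -0.132   0.0032 -0.1272  0.2666] 0.0726
 shift [-0.1078  0.081   0.0121] rot [-0.    -0.    -0.006]
```

jog_arm(
  series="0.0854 -0.05 0.037 0.006 0 0 0; 0.0854 -0.095 0.071 0.01 0 0 0; 0.0854 -0.108 0.081 0.012 0 0 0; 0.0854 -0.108 0.081 0.012 0 0 0; 0.0854 -0.108 0.081 0.012 0 0 0; 0.0854 -0.108 0.081 0.012 0 0 0; 0.0854 -0.108 0.081 0.012 0 0 0; 0.0854 -0.108 0.081 0.012 0 0 0",
)

```text
clock: 2.1
tcp_pos: [0.4655, -0.0354, 0.2507]
orientation: [0.775, 0.632, 0.0, 0.0]
force: [-1.1, -0.7, -0.6]
opening: 0.0856
grip_force: 0.0
```

```bash
python3 - <<'E'
from h import *
s=arm.sense();print(s['clock'],s['tcp_pos'],yaw(),s['joint_vel'])
p,d,m=snap('wrist','w1.png'); np.savez('w1.npz',p=p,d=d,o=m['origin'],q=m['orientation'])
C=cloud(m,d); print(d.min(),d.max())
q=C[(C[...,2]>.098)&(C[...,2]<.12)&(np.hypot(C[...,0]-.465,C[...,1]+.038)<.045)&(d>0)]
print('cup_a',circ(q),cv2.minEnclosingCircle((q[:,:2]*1000).astype(np.float32)),np.percentile(q[:,2],[50,90,98]),len(q))
k=(C[...,2]>.09)&(C[...,2]<.125)&(np.hypot(C[...,0]-.454,C[...,1]+.129)<.035)&(d>0)&(p.max(2)<80); q=C[k]
print('bar',cv2.minAreaRect((q[:,:2]*1000).astype(np.float32)),np.percentile(q[:,2],[5,50,95]),len(q))
k=(C[...,2]>.04)&(C[...,2]<.065)&(d>0)&(p.min(2)>140); q=C[k]
print('plate',cv2.minAreaRect((q[:,:2]*1000).astype(np.float32)),np.median(q[:,2]),len(q))
E
```

```text
2.1 [ 0.4655 -0.0354  0.2507] -11.569508312723347 [-0.0068  0.0023 -0.004   0.0003  0.0004 -0.    ]
0.0 1.3748624
cup_a (np.float64(0.4661353187230671), np.float64(-0.03739867031352051), np.float64(0.02829905449843536)) ((465.89520263671875, -37.98359680175781), 30.025663375854492) [0.1082 0.1096 0.1102] 1577
bar ((455.35174560546875, -126.0172348022461), (38.193817138671875, 11.752100944519043), 78.52982330322266) [0.0963 0.1127 0.1143] 808
plate ((503.8472900390625, -129.94488525390625), (234.50204467773438, 452.9938659667969), 19.16742706298828) 0.0510901170822709 23233
```

View pics/w1.png

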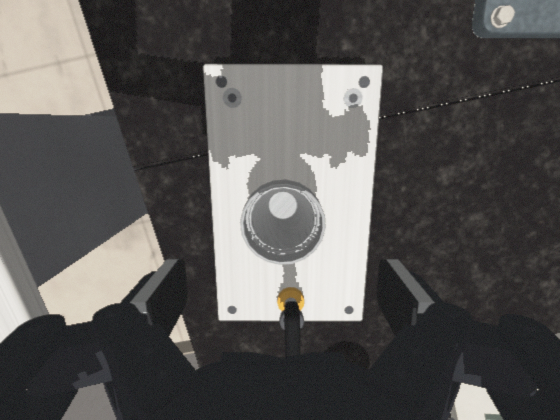

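```bash
python3 - <<'E'
from h import *
f=np.load('w1.npz'); m=arm.camera_model('wrist'); C=cloud(m,f['d']); s=arm.sense()
T=R.from_quat(s['orientation']).inv().apply((C-s['tcp_pos']).reshape(-1,3)).reshape(C.shape)
k=(f['d']>0)&(T[...,2]<.09)&(T[...,2]>0.02)&(np.abs(T[...,1])>.035)&(np.abs(T[...,1])<.06)&(np.abs(T[...,0])<.03)
q=T[k];print(len(q),np.percentile(q,[1,50,99],axis=0)); 
go([.4658,-.038,.164],-11.6)
E
```

```text
5830 [[-0.0106 -0.0552  0.0211]
 [ 0.0067  0.0423  0.0369]
 [ 0.0114  0.0558  0.0583]]
 shift [-0.0024  0.0008  0.0867] rot [ 0. -0.  0.]
```

jog_arm(
  series="0.0854 -0.002 0.001 0.04 0 0 0; 0.0854 -0.002 0.001 0.075 0 0 0; 0.0854 -0.0024 0.0008 0.09 0 0 0; 0.0854 -0.0024 0.0008 0.09 0 0 0; 0.05 -0.0024 0.0008 0.09 0 0 0; 0.05 -0.0024 0.0008 0.09 0 0 0; 0.05 -0.0024 0.0008 0.09 0 0 0; 0.05 -0.0024 0.0008 0.09 0 0 0",
)

```text
clock: 3.15
tcp_pos: [0.4671, -0.0388, 0.1629]
orientation: [0.775, 0.632, 0.001, 0.001]
force: [-1.4, 0.9, 6.1]
opening: 0.0584
grip_force: 62.8
```

jog_arm(
  series="0.05 0 0 -0.03 0 0 0; 0.05 0 0 -0.075 0 0 0; 0.05 -0.03 0.007 -0.09 0 0 0; 0.05 -0.09 0.021 -0.09 0 0 0; 0.05 -0.15 0.035 -0.09 0 0 0; 0.05 -0.21 0.049 -0.09 0 0 0; 0.05 -0.27 0.062 -0.09 0 0 0; 0.05 -0.315 0.073 -0.09 0 0 0",
)

```text
clock: 4.15
tcp_pos: [0.4738, -0.3647, 0.252]
orientation: [0.776, 0.631, 0.0, 0.001]
force: [0.8, 1.1, -0.5]
opening: 0.0579
grip_force: 64.5
```

jog_arm(
  series="0.05 0 0 0 0 0 0; 0.05 0 0 0 0 0 0; 0.05 0 0 0 0 0 0; 0.05 0 0 0 0 0 0; 0.05 0 0 0 0 0 0; 0.05 0 0 0 0 0 0; 0.05 0 0 0 0 0 0; 0.05 0 0 0 0 0 0",
)

```text
clock: 5.15
tcp_pos: [0.4738, -0.3617, 0.2505]
orientation: [0.775, 0.632, -0.0, -0.0]
force: [0.1, 0.1, -0.7]
opening: 0.0581
grip_force: 64.5
```

```bash
python3 - <<'E'
from h import *
s=arm.sense();print(s['clock'],s['tcp_pos'],yaw(),s['opening'],s['grip_force'])
p,d,m=snap('wrist','w2.png'); C=cloud(m,d)
q=C[(C[...,2]>.048)&(C[...,2]<.07)&(np.hypot(C[...,0]-.4935,C[...,1]+.274)<.045)&(d>0)]
print('cup_b',circ(q),cv2.minEnclosingCircle((q[:,:2]*1000).astype(np.float32)),np.percentile(q[:,2],[50,90,98]),len(q))
# held cup in tool frame
T=R.from_quat(s['orientation']).inv().apply((C-s['tcp_pos']).reshape(-1,3)).reshape(C.shape)
k=(d>0)&(T[...,2]>.035)&(T[...,2]<.13)&(np.hypot(T[...,0],T[...,1])<.031)
q=T[k]; print('held z',np.percentile(q[:,2],[2,10,50,90,98]),len(q)); top=q[q[:,2]<np.percentile(q[:,2],2)+.004]; print(circ(top),top.min(0),top.max(0))
E
```

```text
5.15 [ 0.4738 -0.3617  0.2505] -11.633783354969204 0.058080643275505967 64.46629068057518
cup_b (np.float64(0.49507529327664007), np.float64(-0.2736946964781186), np.float64(0.028202816916616434)) ((495.20794677734375, -273.37591552734375), 30.007848739624023) [0.0573 0.0584 0.059 ] 1063
held z [0.0395 0.0529 0.0676 0.1029 0.1089] 15706
(np.float64(0.00013482168108591616), np.float64(0.0002665939698588665), np.float64(0.029696621727963682)) [-0.0113 -0.0291  0.035 ] [0.0112 0.0299 0.0435]
```

View pics/w2.png

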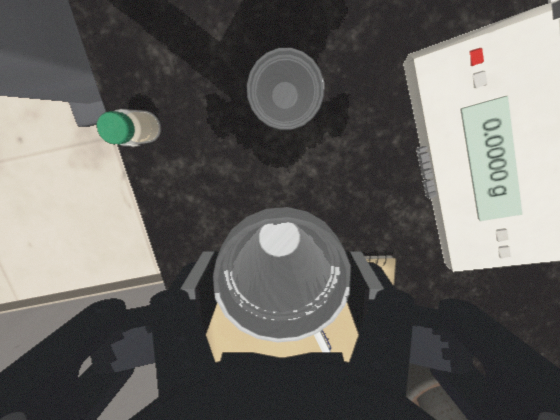

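```bash
python3 - <<'E'
from h import *
go([.4948,-.2737,.150],-11.6)
E
```

```text
shift [0.0904 0.0028 0.1005] rot [-0.    -0.    -0.001]
```

jog_arm(
  series="0.05 0.04 0.001 0 0 0 0; 0.05 0.08 0.0028 0 0 0 0; 0.05 0.0904 0.0028 0 0 0 0; 0.05 0.0904 0.0028 0 0 0 0; 0.05 0.0904 0.0028 0.03 0 0 0; 0.05 0.0904 0.0028 0.06 0 0 0; 0.05 0.0904 0.0028 0.09 0 0 0; 0.05 0.0904 0.0028 0.1005 0 0 0",
)

```text
clock: 6.2
tcp_pos: [0.4935, -0.2743, 0.1479]
orientation: [0.776, 0.631, -0.001, -0.002]
force: [-0.0, 0.2, 0.1]
opening: 0.058
grip_force: 64.5
```

jog_arm(
  series="0.05 0 0 0.005 0 0 0; 0.05 0 0 0.01 0 0 0; 0.05 0 0 0.014 0 0 0; 0.05 0 0 0.018 0 0 0; 0.05 0 0 0.02 0 0 0; 0.05 0 0 0.021 0 0 0; 0.05 0 0 0.021 0 0 0; 0.05 0 0 0.021 0 0 0",
)

```text
clock: 7.2
tcp_pos: [0.4949, -0.2738, 0.1291]
orientation: [0.775, 0.632, 0.0, 0.0]
force: [-0.3, -0.5, -0.5]
opening: 0.058
grip_force: 64.5
```

jog_arm(
  series="0.05 0 0 0.001 0 0 0; 0.05 0 0 0.002 0 0 0; 0.05 0 0 0.003 0 0 0; 0.05 0 0 0.003 0 0 0; 0.0854 0 0 0.003 0 0 0; 0.0854 0 0 0.003 0 0 0; 0.0854 0 0 0.003 0 0 0; 0.0854 0 0 0.003 0 0 0",
)

```text
clock: 8.2
tcp_pos: [0.4946, -0.2736, 0.1257]
orientation: [0.775, 0.632, -0.0, -0.0]
force: [-0.3, 0.0, 0.1]
opening: 0.0855
grip_force: 0.0
```

jog_arm(
  series="0.0854 0 0 -0.02 0 0 0; 0.0854 0 0 -0.06 0 0 0; 0.0854 0 0 -0.11 0 0 0; 0.0854 -0.04 0 -0.13 0 0 0; 0.0854 -0.08 0 -0.13 0 0 0; 0.0854 -0.08 0 -0.13 0 0 0; 0.0854 -0.08 0 -0.13 0 0 0; 0.0854 -0.08 0 -0.13 0 0 0",
)

```text
clock: 9.2
tcp_pos: [0.4787, -0.3509, 0.2554]
orientation: [0.775, 0.632, 0.0, -0.001]
force: [-0.1, 1.0, 0.3]
opening: 0.0853
grip_force: 0.0
```

```bash
python3 - <<'E'
from h import *
s=arm.sense();print(s['clock'],s['tcp_pos'],yaw())
p,d,m=snap('wrist','w3.png'); C=cloud(m,d)
q=C[(C[...,2]>.045)&(C[...,2]<.1)&(np.hypot(C[...,0]-.495,C[...,1]+.274)<.045)&(d>0)]
print(np.percentile(q[:,2],[10,50,90,98]))
q=q[q[:,2]>.067];print('stack',circ(q),cv2.minEnclosingCircle((q[:,:2]*1000).astype(np.float32)),len(q)); A=np.c_[q[:,:2],np.ones(len(q))]; r=q[q[:,2]>.071];print(np.linalg.lstsq(np.c_[r[:,:2],np.ones(len(r))],r[:,2],rcond=None)[0])
go([.4948+.01,.29,.26],70)
E
```

```text
9.2 [ 0.4787 -0.3509  0.2554] -11.569945263572892
[0.0499 0.0604 0.0738 0.0747]
stack (np.float64(0.4958881804225297), np.float64(-0.2739755121318631), np.float64(0.028251882573002398)) ((495.9498291015625, -273.9115295410156), 29.906877517700195) 1019
[ 0.0024 -0.0029  0.0715]
 shift [ 0.6331 -0.103  -0.0039] rot [-0.    -0.001 -1.423]
```

View pics/w3.png

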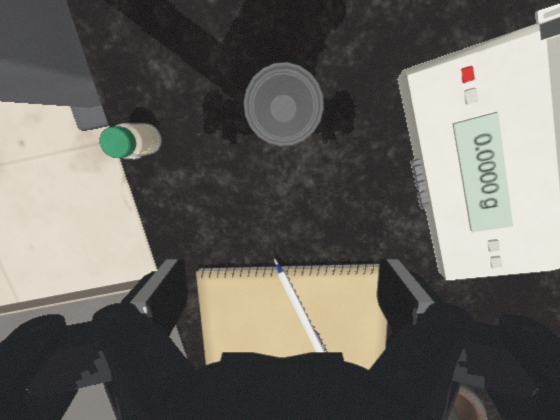

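The stacked beakers show as one set of concentric rings at (283,104), with a flat rim at z = 0.074, so the stack is good. The vial, cap at (117,142), is untouched.

```bash
python3 - <<'E'
from h import *
for n,c in(('top',(155,206)),('scene',(245,158))):
    f=np.load(n+'0.npz'); p=f['p']; m=arm.camera_model(n); h=cv2.cvtColor(p,cv2.COLOR_RGB2HSV)
    k=(h[...,0]>22)&(h[...,0]<45)&(h[...,1]>90)&(h[...,2]>90); w=np.zeros_like(k); w[c[1]-25:c[1]+25,c[0]-30:c[0]+30]=1; v,u=np.nonzero(k&w)
    P=np.array([on_plane(m,a,b,.029)[:2] for a,b in zip(u,v)])*1000
    print(n,len(u),cv2.minAreaRect(P.astype(np.float32)))
go([.55,.285,.25],78)
E
```

```text
top 87 ((503.58709716796875, 287.6612243652344), (54.578914642333984, 9.373395919799805), 2.8870460987091064)
scene 38 ((503.71600341796875, 283.8712158203125), (54.10648727416992, 10.060908317565918), 5.0097270011901855)
 shift [ 0.6373 -0.0577  0.0061] rot [-0.    -0.001 -1.563]
```

```bash
python3 - <<'E'
from h import *
go([.545,.287,.25],93.5)
E
```

```text
shift [ 0.6382 -0.063   0.0061] rot [ 0.    -0.001 -1.834]
```

jog_arm(
  series="0.0854 0.06 -0.006 0 0 0 -0.18; 0.0854 0.12 -0.012 0 0 0 -0.36; 0.0854 0.18 -0.018 0 0 0 -0.54; 0.0854 0.24 -0.024 0 0 0 -0.72; 0.0854 0.3 -0.03 0 0 0 -0.9; 0.0854 0.36 -0.036 0 0 0 -1.08; 0.0854 0.42 -0.042 0 0 0 -1.26; 0.0854 0.48 -0.048 0 0 0 -1.44",
)

```text
clock: 10.25
tcp_pos: [0.528, 0.1305, 0.2562]
orientation: [0.163, 0.987, 0.0, 0.0]
force: [1.2, -0.3, 0.3]
opening: 0.0853
grip_force: 0.0
```

```bash
python3 - <<'E'
from h import *
go([.545,.287,.25],93.5); print(arm.sense()['joint_vel'])
E
```

```text
shift [0.0341 0.1537 0.0062] rot [ 0.     0.001 -0.388]
[ 0.9042  0.2937 -0.3455 -0.0033  0.044  -0.5283]
```

jog_arm(
  series="0.0854 0.011 0.05 0.002 0 0 -0.12; 0.0854 0.022 0.1 0.004 0 0 -0.25; 0.0854 0.031 0.14 0.006 0 0 -0.35; 0.0854 0.034 0.152 0.006 0 0 -0.388; 0.0854 0.034 0.152 0.006 0 0 -0.388; 0.0854 0.034 0.152 0.006 0 0 -0.388; 0.0854 0.034 0.152 0.006 0 0 -0.388; 0.0854 0.034 0.152 0.006 0 0 -0.388",
)

```text
clock: 11.25
tcp_pos: [0.5463, 0.2815, 0.2502]
orientation: [-0.026, 1.0, -0.0, 0.0]
force: [-0.1, 0.2, 0.2]
opening: 0.0856
grip_force: 0.0
```

```bash
cat >> h.py <<'E'
def level_vial(p,m,z,c=None):
    h=cv2.cvtColor(p,cv2.COLOR_RGB2HSV); k=((h[...,0]>22)&(h[...,0]<45)&(h[...,1]>90)&(h[...,2]>90)).astype(np.uint8)
    k=cv2.morphologyEx(k,cv2.MORPH_CLOSE,np.ones((9,9))); n,l,st,_=cv2.connectedComponentsWithStats(k)
    out=[]
    for i in range(1,n):
        if st[i,4]<150: continue
        v,u=np.nonzero(l==i); P=np.array([on_plane(m,a,b,z)[:2] for a,b in zip(u,v)])*1000
        out.append((cv2.minAreaRect(P.astype(np.float32)),st[i]))
    return out
E
python3 - <<'E'
from h import *
s=arm.sense();print(s['clock'],s['tcp_pos'],yaw())
p,d,m=snap('wrist','w4.png'); C=cloud(m,d)
print(level_vial(p,m,.029))
k=(d>0)&(C[...,2]>.022)&(C[...,2]<.038)&(np.hypot(C[...,0]-.5036,C[...,1]-.287)<.068)&(np.abs(C[...,1]-.287)<.03)
q=C[k]; print(cv2.minAreaRect((q[:,:2]*1000).astype(np.float32)),np.percentile(q[:,2],[5,50,95]),len(q))
E
```

```text
11.25 [0.5463 0.2815 0.2502] 93.01212438076206
[(((504.6269226074219, 287.2451171875), (63.338233947753906, 10.224258422851562), 5.835092067718506), array([284, 114,  15,  72, 392], dtype=int32)), (((705.5794067382812, 287.5318298339844), (39.06981658935547, 37.140708923339844), 88.683837890625), array([261, 327,  39,  30, 531], dtype=int32))]
((504.6725769042969, 287.1801452636719), (119.6778564453125, 26.116769790649414), 5.690028190612793) [0.0256 0.0295 0.0309] 3718
```

View pics/w4.png

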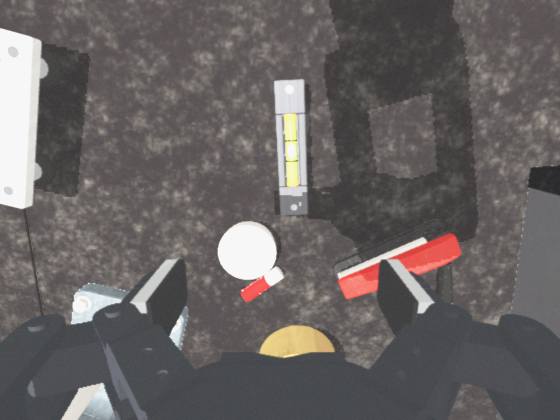

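The level lies at (290,148), pointing up the picture, with its bubble in view near (291,150). The tin is at (246,250), clear of the fingers' path.

```bash
python3 - <<'E'
from h import *
go([.5047,.2872,.082],95.75)
E
```

```text
shift [0.0413 0.0077 0.1682] rot [-0.     0.    -0.048]
```

jog_arm(
  series="0.0854 0.03 0.006 0.03 0 0 -0.03; 0.0854 0.0413 0.0077 0.07 0 0 -0.048; 0.0854 0.0413 0.0077 0.11 0 0 -0.048; 0.0854 0.0413 0.0077 0.145 0 0 -0.048; 0.0854 0.0413 0.0077 0.163 0 0 -0.048; 0.0854 0.0413 0.0077 0.168 0 0 -0.048; 0.0854 0.0413 0.0077 0.168 0 0 -0.048; 0.0854 0.0413 0.0077 0.168 0 0 -0.048",
)

```text
clock: 12.3
tcp_pos: [0.5057, 0.2884, 0.0836]
orientation: [-0.051, 0.999, 0.0, 0.001]
force: [-0.6, -0.1, 1.6]
opening: 0.0858
grip_force: 0.0
```

jog_arm(
  series="0.015 0 0 0 0 0 0; 0.015 0 0 0 0 0 0; 0.015 0 0 0 0 0 0; 0.015 0 0 0 0 0 0; 0.015 0 0 0 0 0 0; 0.015 0 0 0 0 0 0; 0.015 0 0 -0.01 0 0 0; 0.015 0 0 -0.02 0 0 0",
)

```text
clock: 13.3
tcp_pos: [0.5036, 0.2877, 0.1017]
orientation: [-0.051, 0.999, -0.0, -0.001]
force: [-0.3, -0.7, -2.4]
opening: 0.0246
grip_force: 59.6
```

```bash
python3 - <<'E'
from h import *
print(yaw()); go([.478,-.0145,.20],-11.65); 
E
```

```text
95.85796825319295
 shift [ 0.0565 -0.298  -0.098 ] rot [-0.002 -0.001  1.876]
```

jog_arm(
  series="0.015 0 0 -0.04 0 0 0; 0.015 0.005 -0.02 -0.085 0 0 0.1; 0.015 0.012 -0.06 -0.098 0 0 0.28; 0.015 0.02 -0.1 -0.098 0 0 0.46; 0.015 0.028 -0.145 -0.098 0 0 0.64; 0.015 0.036 -0.19 -0.098 0 0 0.82; 0.015 0.044 -0.23 -0.098 0 0 1.0; 0.015 0.05 -0.26 -0.098 0 0 1.18",
)

```text
clock: 14.3
tcp_pos: [0.4806, 0.0227, 0.2003]
orientation: [0.516, 0.856, -0.0, 0.0]
force: [-0.0, -0.4, -2.7]
opening: 0.0248
grip_force: 59.7
```

```bash
python3 - <<'E'
from h import *
print(yaw()); go([.478,-.0145,.20],-11.65); 
E
```

```text
27.84953861780933
 shift [-0.0316 -0.0197  0.0003] rot [-0.     0.     0.689]
```

jog_arm(
  series="0.015 -0.015 -0.01 0 0 0 0.18; 0.015 -0.03 -0.0197 0 0 0 0.36; 0.015 -0.0316 -0.0197 0 0 0 0.54; 0.015 -0.0316 -0.0197 0 0 0 0.689; 0.015 -0.0316 -0.0197 0.01 0 0 0.689; 0.015 -0.0316 -0.0197 0.03 0 0 0.689; 0.015 -0.0316 -0.0197 0.047 0 0 0.689; 0.015 -0.0316 -0.0197 0.05 0 0 0.689",
)

```text
clock: 15.3
tcp_pos: [0.4773, -0.0125, 0.1482]
orientation: [0.772, 0.635, -0.001, -0.002]
force: [-0.0, 0.2, -3.3]
opening: 0.0245
grip_force: 59.6
```

jog_arm(
  series="0.015 0 0 0.004 0 0 0; 0.015 0 0 0.008 0 0 0; 0.015 0 0 0.011 0 0 0; 0.015 0 0 0.013 0 0 0; 0.015 0 0 0.014 0 0 0; 0.015 0 0 0.014 0 0 0; 0.015 0 0 0.014 0 0 0; 0.015 0 0 0.014 0 0 0",
)

```text
clock: 16.3
tcp_pos: [0.4789, -0.013, 0.1361]
orientation: [0.773, 0.635, 0.0, 0.0]
force: [0.1, -1.3, -2.4]
opening: 0.025
grip_force: 59.6
```

```bash
python3 - <<'E'
from h import *
s=arm.sense();print(s['clock'],s['tcp_pos'],yaw(),s['force'],s['moment'])
E
```

```text
16.3 [ 0.4789 -0.013   0.1361] -11.227350409319827 [ 0.0544 -1.2531 -2.4484] [-0.0468 -0.0263  0.0078]
```

jog_arm(
  series="0.015 0 0 0.0005 0 0 0; 0.015 0 0 0.001 0 0 0; 0.015 0 0 0.001 0 0 0; 0.015 0 0 0.0015 0 0 0; 0.015 0 0 0.0015 0 0 0; 0.015 0 0 0.002 0 0 0; 0.015 0 0 0.002 0 0 0; 0.015 0 0 0.002 0 0 0",
)

```text
clock: 17.3
tcp_pos: [0.4789, -0.013, 0.1342]
orientation: [0.773, 0.635, 0.0, 0.0]
force: [-0.3, -0.5, -1.0]
opening: 0.0246
grip_force: 60.0
```

jog_arm(
  series="0.015 0 0 0.001 0 0 0; 0.015 0 0 0.001 0 0 0; 0.05 0 0 0.001 0 0 0; 0.05 0 0 0.001 0 0 0; 0.05 0 0 0.001 0 0 0; 0.05 0 0 -0.02 0 0 0; 0.05 0 0 -0.07 0 0 0; 0.05 0 0 -0.12 0 0 0",
)

```text
clock: 18.3
tcp_pos: [0.4785, -0.0129, 0.2548]
orientation: [0.773, 0.634, -0.0, -0.001]
force: [0.9, -0.3, 0.5]
opening: 0.0498
grip_force: 0.0
```

jog_arm(
  series="0.04 -0.04 0 -0.12 0 0 0; 0.04 -0.05 0 -0.12 0 0 0; 0.04 -0.05 0 -0.12 0 0 0; 0.04 -0.05 0 -0.12 0 0 0; 0.04 -0.05 0 -0.12 0 0 0; 0.04 -0.05 0 -0.12 0 0 0; 0.04 -0.05 0 -0.12 0 0 0; 0.04 -0.05 0 -0.12 0 0 0",
)

```text
clock: 19.3
tcp_pos: [0.4691, -0.0618, 0.3736]
orientation: [0.773, 0.635, -0.0, -0.0]
force: [-0.2, 0.0, 0.8]
opening: 0.0403
grip_force: 0.0
```

```bash
python3 - <<'E'
from h import *
s=arm.sense();print(s['clock'],s['tcp_pos'],yaw())
p,d,m=snap('wrist','w5.png'); np.savez('w5.npz',p=p,d=d); C=cloud(m,d)
print(level_vial(p,m,.081))
k=(d>0)&(C[...,2]>.072)&(C[...,2]<.09)&(np.hypot(C[...,0]-.478,C[...,1]+.014)<.07)
q=C[k]; print('level',cv2.minAreaRect((q[:,:2]*1000).astype(np.float32)),np.percentile(q[:,2],[5,50,95]),len(q))
k=(d>0)&(C[...,2]>.105)&(C[...,2]<.125)&(np.hypot(C[...,0]-.454,C[...,1]+.128)<.035)&(p.max(2)<80); q=C[k]
print('bar',cv2.minAreaRect((q[:,:2]*1000).astype(np.float32)),np.percentile(q[:,2],[5,50,95]),len(q))
k=((d>0)&(C[...,2]>.04)&(C[...,2]<.065)&(p.min(2)>110)).astype(np.uint8); n,l,st,_=cv2.connectedComponentsWithStats(k); i=1+np.argmax(st[1:,4]); q=C[l==i]
print('plate',cv2.minAreaRect((q[:,:2]*1000).astype(np.float32)))
E
```

```text
19.3 [ 0.4691 -0.0618  0.3736] -11.21044817224404
[(((479.577880859375, -13.247720718383789), (54.011817932128906, 9.024441719055176), 78.8023910522461), array([278, 112,   9,  51, 444], dtype=int32))]
level ((479.6665344238281, -13.419879913330078), (119.20632934570312, 25.9968318939209), 78.93175506591797) [0.0736 0.0809 0.0826] 2578
bar ((455.1258239746094, -129.2733154296875), (43.24188232421875, 11.764392852783203), 80.34934997558594) [0.1098 0.113  0.1145] 385
plate ((473.18939208984375, -41.85777282714844), (229.8998260498047, 140.08717346191406), 78.3424301147461)
```

View pics/w5.png

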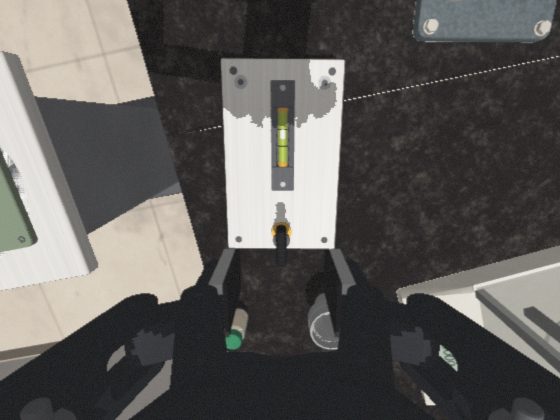

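```bash
cat >> h.py <<'E'
def strip(p,m,c,ang,z,save=None,sc=6):
    # rectified view of the level's top (left = feet end, right = screw end): sc px per mm, 80 x 30 mm
    a=np.radians(ang); e=-np.array([np.cos(a),np.sin(a)]); n=np.array([-e[1],e[0]])
    o=np.array(m['origin']); r=R.from_quat(m['orientation']); K=np.array(m['mtx'])
    src=[]; dst=[]
    for s,t in((-40,-15),(40,-15),(40,15),(-40,15)):
        w=np.r_[np.array(c)+(e*s+n*t)/1000,z]; q=K@r.inv().apply(w-o); src.append(q[:2]/q[2]); dst.append(((s+40)*sc,(t+15)*sc))
    H=cv2.getPerspectiveTransform(np.float32(src),np.float32(dst)); im=cv2.warpPerspective(p,H,(80*sc,30*sc),flags=cv2.INTER_CUBIC)
    if save: cv2.imwrite('pics/'+save,im[:,:,::-1])
    return im
def prof(im,sc=6):
    b=im[13*sc:17*sc].mean(0).reshape(80,sc,3).mean(1)  # per mm
    return b
E
python3 - <<'E'
from h import *
f=np.load('w5.npz'); m=arm.camera_model('wrist'); im=strip(f['p'],m,(.4796,-.0133),78.6,.081,'s5.png'); b=prof(im)
print(np.c_[np.arange(-40,40)+.5,b.round()][8:72].astype(int).tolist())
go([.4548,-.1292,.21],-9.9)
E
```

```text
[[-31, 110, 89, 55], [-30, 131, 103, 53], [-29, 132, 103, 53], [-28, 132, 103, 52], [-27, 127, 105, 53], [-26, 116, 113, 56], [-25, 109, 117, 58], [-24, 107, 116, 57], [-23, 107, 115, 58], [-22, 106, 116, 56], [-21, 107, 116, 57], [-20, 107, 117, 57], [-19, 106, 117, 57], [-18, 107, 117, 58], [-17, 106, 116, 56], [-16, 106, 116, 56], [-15, 106, 115, 56], [-14, 106, 116, 57], [-13, 113, 123, 60], [-12, 158, 172, 81], [-11, 184, 201, 94], [-10, 185, 200, 101], [-9, 168, 176, 120], [-8, 193, 194, 175], [-7, 235, 235, 221], [-6, 237, 237, 224], [-5, 236, 237, 224], [-4, 236, 237, 224], [-3, 236, 236, 223], [-2, 236, 236, 224], [-1, 237, 237, 224], [0, 236, 236, 222], [0, 227, 229, 206], [1, 203, 213, 146], [2, 188, 203, 104], [3, 186, 203, 95], [4, 186, 203, 95], [5, 186, 204, 96], [6, 187, 205, 96], [7, 174, 191, 90], [8, 135, 148, 73], [9, 115, 125, 64], [10, 170, 188, 89], [11, 185, 203, 96], [12, 185, 204, 95], [13, 185, 204, 96], [14, 185, 203, 95], [15, 185, 203, 95], [16, 185, 204, 95], [17, 185, 203, 95], [18, 185, 203, 95], [19, 186, 204, 97], [20, 185, 204, 96], [21, 185, 203, 95], [22, 185, 203, 95], [23, 185, 203, 96], [24, 185, 203, 95], [25, 185, 203, 95], [26, 194, 191, 90], [27, 212, 177, 85], [28, 223, 178, 86], [29, 225, 179, 86], [30, 222, 176, 85], [31, 196, 155, 83]]
 shift [-0.0688 -0.0009  0.1637] rot [-0.001 -0.    -0.023]
```

View pics/s5.png

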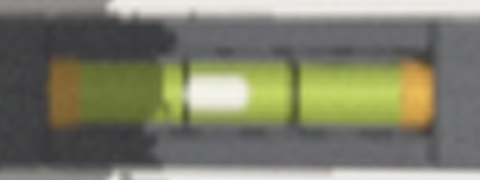

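The rectified strip shows the lines at columns 184 and 294 and the bubble at 186–249. The bubble stands about 4 mm towards the feet end, so the screw needs about 1 rad clockwise.

jog_arm(
  series="0.04 -0.04 0 0 0 0 -0.023; 0.04 -0.0688 -0.0009 0.04 0 0 -0.023; 0.04 -0.0688 -0.0009 0.09 0 0 -0.023; 0.04 -0.0688 -0.0009 0.14 0 0 -0.023; 0.04 -0.0688 -0.0009 0.18 0 0 -0.023; 0.04 -0.0688 -0.0009 0.205 0 0 -0.023; 0.04 -0.0688 -0.0009 0.2137 0 0 -0.023; 0.04 -0.0688 -0.0009 0.2137 0 0 -0.023",
)

```text
clock: 20.35
tcp_pos: [0.455, -0.1293, 0.1604]
orientation: [0.766, 0.643, -0.0, -0.0]
force: [0.2, -0.1, 0.4]
opening: 0.0402
grip_force: 0.0
```

jog_arm(
  series="0.005 0 0 0 0 0 0; 0.005 0 0 0 0 0 0; 0.005 0 0 0 0 0 0; 0.005 0 0 0 0 0 0; 0.005 0 0 0 0 0 0; 0.005 0 0 0 0 0 0; 0.005 0 0 0 0 0 0; 0.005 0 0 0 0 0 0",
)

```text
clock: 21.35
tcp_pos: [0.4546, -0.1296, 0.1619]
orientation: [0.765, 0.644, -0.001, 0.0]
force: [-5.2, 0.6, 6.6]
opening: 0.0109
grip_force: 59.6
```

```bash
python3 - <<'E'
from h import *
s=arm.sense();print(s['clock'],s['tcp_pos'],yaw(),s['force'],s['moment'],s['opening'],s['qpos'][5])
go([.4548,-.1292,.160],-9.9)
E
```

```text
21.35 [ 0.4546 -0.1296  0.1619] -9.88984997669825 [-5.1993  0.5978  6.5667] [0.0925 0.7078 0.0346] 0.01086652749253019 -0.28728650103480813
 shift [0.0004 0.0001 0.0019] rot [-0.001  0.001  0.   ]
```

jog_arm(
  series="0.005 0 0 0 0 0 0.15; 0.005 0 0 0 0 0 0.3; 0.005 0 0 0 0 0 0.45; 0.005 0 0 0 0 0 0.6; 0.005 0 0 0 0 0 0.75; 0.005 0 0 0 0 0 0.9; 0.005 0 0 0 0 0 1.05; 0.005 0 0 0 0 0 1.05",
)

```text
clock: 22.35
tcp_pos: [0.4546, -0.1295, 0.1619]
orientation: [0.985, 0.173, -0.0, 0.0]
force: [-5.1, 0.7, 6.7]
opening: 0.0113
grip_force: 59.7
```

jog_arm(
  series="0.005 0 0 0 0 0 0; 0.005 0 0 0 0 0 0; 0.005 0 0 0 0 0 0; 0.03 0 0 0 0 0 0; 0.03 0 0 0 0 0 0; 0.03 0 0 -0.03 0 0 0; 0.03 0 0 -0.08 0 0 0; 0.03 0 0 -0.1 0 0 0",
)

```text
clock: 23.35
tcp_pos: [0.4565, -0.13, 0.2638]
orientation: [0.985, 0.173, 0.003, 0.002]
force: [-0.4, -0.3, -1.2]
opening: 0.0303
grip_force: 0.0
```

```bash
python3 - <<'E'
from h import *
s=arm.sense();print(s['clock'],s['tcp_pos'],yaw())
# a pose where the vial is seen straight: tool x (camera side) towards +level; camera over the vial
y=-11.6; t=np.radians(y); ex=np.array([-np.sin(t),np.cos(t)])
for k in(.09,.10): print(np.r_[np.array([.4796,-.0133])-k*ex,.26])
go(np.r_[np.array([.4796,-.0133])-.095*ex,.23],y)
E
```

```text
23.35 [ 0.4565 -0.13    0.2638] -70.06552251974624
[ 0.4615 -0.1015  0.26  ]
[ 0.4595 -0.1113  0.26  ]
 shift [ 0.0117 -0.021   0.0338] rot [ 0.006 -0.002 -1.02 ]
```

```bash
cat >> h.py <<'E'
def bubble(z=.082,ang=78.6,name='s.png'):
    P=[]
    for i in range(4):
        p,d,m=snap('wrist'); L=[x for x in level_vial(p,m,z) if np.hypot(x[0][0][0]-479.6,x[0][0][1]+13.3)<20]
        P.append(p.astype(float))
    im=strip(np.mean(P,0).astype(np.uint8),m,(.4796,-.0133),ang,z,name); b=im[13*6:17*6].mean(0)
    print('vial',[x[0] for x in L]); g=b.min(1); x=np.arange(480)/6-40
    blue=b[:,2]; pale=x[(blue>160)]; print('bubble pale',pale.min() if len(pale) else None,pale.max() if len(pale) else None)
    lum=b[:,1]; i=[k for k in range(2,478) if abs(x[k])<20 and lum[k]==lum[max(0,k-12):k+13].min() and lum[k]<180]; print('dark',[(round(x[k],1),round(lum[k])) for k in i])
    oran=(b[:,0]>b[:,1]*1.1)&(b[:,1]>b[:,2]*1.3)&(abs(x)<36); print('orange',x[oran].min(),x[oran&(x<0)].max(),x[oran&(x>0)].min(),x[oran].max())
E
python3 - <<'E'
from h import *
bubble(name='s6.png')
E
```

```text
vial [((481.2068176269531, -13.747278213500977), (54.115570068359375, 10.20161247253418), 79.08997344970703)]
bubble pale None None
dark [(np.float64(-18.3), 117), (np.float64(-14.3), 117), (np.float64(-14.2), 117), (np.float64(-8.5), 60), (np.float64(9.5), 57), (np.float64(17.2), 118), (np.float64(19.7), 118)]
orange -31.5 -26.166666666666664 27.16666666666667 32.16666666666667
```

View pics/s6.png

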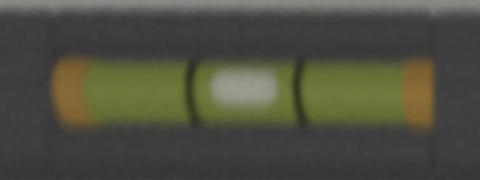

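The strip shows the lines at columns 189 and 298 and the bubble at 211–278, so it stands between them, about 0.3 mm off centre.

```bash
python3 - <<'E'
from h import *
go([.480,-.0134,.235],-11.2)
E
```

```text
shift [ 0.0632 -0.1003  0.0251] rot [ 0.    -0.    -1.027]
```

jog_arm(
  series="0.014 0.01 -0.015 0 0 0 -0.17; 0.014 0.022 -0.035 0.005 0 0 -0.34; 0.014 0.034 -0.055 0.01 0 0 -0.51; 0.014 0.046 -0.075 0.015 0 0 -0.68; 0.014 0.058 -0.092 0.02 0 0 -0.85; 0.014 0.0632 -0.1003 0.025 0 0 -1.0; 0.014 0.0632 -0.1003 0.025 0 0 -1.027; 0.014 0.0632 -0.1003 0.025 0 0 -1.027",
)

```text
clock: 24.55
tcp_pos: [0.4795, -0.0137, 0.2344]
orientation: [0.773, 0.634, -0.001, -0.001]
force: [-0.1, 0.7, 0.4]
opening: 0.0139
grip_force: 0.0
```

```bash
python3 - <<'E'
from h import *
s=arm.sense();print(s['clock'],s['tcp_pos'],yaw(),s['force'],s['opening'])
bubble(name='s7.png')
im=cv2.imread('pics/s7.png')[:,:,::-1].astype(float); b=im[13*6:17*6].mean(0); print(np.c_[np.arange(-40,40,.5),b[::3].round()][44:118].astype(int)[:,[0,2,3]].tolist())
go([.480,-.0134,.162],-11.2)
E
```

```text
24.55 [ 0.4795 -0.0137  0.2344] -11.334776076189748 [-0.1136  0.6508  0.3789] 0.013933415383029476
vial [((479.5903015136719, -12.26510238647461), (53.70420837402344, 9.719703674316406), 79.70349884033203)]
bubble pale -5.5 4.833333333333336
dark [(np.float64(-9.7), 96), (np.float64(8.5), 95)]
orange -32.666666666666664 -27.5 26.33333333333333 31.83333333333333
[[-18, 207, 97], [-17, 206, 97], [-17, 206, 97], [-16, 207, 98], [-16, 207, 97], [-15, 207, 97], [-15, 206, 97], [-14, 207, 98], [-14, 207, 98], [-13, 207, 97], [-13, 207, 97], [-12, 207, 97], [-12, 206, 97], [-11, 208, 97], [-11, 198, 93], [-10, 171, 82], [-10, 112, 57], [-9, 100, 53], [-9, 142, 71], [-8, 183, 87], [-8, 207, 97], [-7, 206, 97], [-7, 207, 96], [-6, 206, 108], [-6, 207, 134], [-5, 213, 172], [-5, 222, 201], [-4, 229, 213], [-4, 234, 220], [-3, 236, 224], [-3, 237, 224], [-2, 237, 225], [-2, 237, 225], [-1, 237, 225], [-1, 236, 225], [0, 236, 224], [0, 235, 223], [0, 236, 224], [1, 236, 224], [1, 237, 225], [2, 236, 224], [2, 237, 224], [3, 236, 224], [3, 236, 223], [4, 233, 215], [4, 228, 199], [5, 218, 158], [5, 209, 116], [6, 208, 103], [6, 209, 98], [7, 197, 92], [7, 172, 82], [8, 120, 61], [8, 95, 51], [9, 128, 65], [9, 173, 83], [10, 201, 94], [10, 206, 96], [11, 207, 96], [11, 206, 96], [12, 206, 96], [12, 206, 96], [13, 206, 96], [13, 206, 96], [14, 206, 96], [14, 206, 96], [15, 206, 96], [15, 206, 96], [16, 206, 96], [16, 206, 96], [17, 206, 96], [17, 206, 96], [18, 205, 96], [18, 206, 96]]
 shift [ 0.0005 -0.0002  0.0734] rot [ 0.     0.    -0.002]
```

Bubble is 0.3 mm from the middle. Now pressing.

jog_arm(
  series="0.014 0.0005 0 0.02 0 0 0; 0.014 0.0005 0 0.04 0 0 0; 0.014 0.0005 0 0.055 0 0 0; 0.014 0.0005 0 0.065 0 0 0; 0.014 0.0005 0 0.07 0 0 0; 0.014 0.0005 0 0.073 0 0 0; 0.014 0.0005 0 0.073 0 0 0; 0.014 0.0005 0 0.073 0 0 0",
)

```text
clock: 25.75
tcp_pos: [0.4805, -0.013, 0.1628]
orientation: [0.773, 0.635, 0.0, 0.0]
force: [-0.0, -0.4, 0.1]
opening: 0.0138
grip_force: 0.0
```

jog_arm(
  series="0.014 0 0 0.001 0 0 0; 0.014 0 0 0.002 0 0 0; 0.014 0 0 0.003 0 0 0; 0.014 0 0 0.004 0 0 0; 0.014 0 0 0.005 0 0 0; 0.014 0 0 0.006 0 0 0; 0.014 0 0 0.006 0 0 0; 0.014 0 0 0.006 0 0 0",
)

```text
clock: 26.75
tcp_pos: [0.4802, -0.013, 0.1563]
orientation: [0.773, 0.635, -0.0, 0.0]
force: [-0.2, -0.2, -0.5]
opening: 0.0139
grip_force: 0.0
```

jog_arm(
  series="0.014 0 0 0.0005 0 0 0; 0.014 0 0 0.001 0 0 0; 0.014 0 0 0.0015 0 0 0; 0.014 0 0 0.002 0 0 0; 0.014 0 0 0.0025 0 0 0; 0.014 0 0 0.003 0 0 0; 0.014 0 0 0.003 0 0 0; 0.014 0 0 0.003 0 0 0",
)

```text
clock: 27.75
tcp_pos: [0.4803, -0.013, 0.1549]
orientation: [0.773, 0.635, -0.0, -0.0]
force: [-5.2, 0.4, 12.4]
opening: 0.014
grip_force: 5.9
```

jog_arm(
  series="0.014 0 -0.0003 0 0 0 0; 0.014 0 -0.0006 0 0 0 0; 0.014 0 -0.0006 0 0 0 0; 0.014 0 -0.0006 0 0 0 0; 0.014 0 -0.0006 0 0 0 0; 0.014 0 -0.0006 0 0 0 0; 0.014 0 -0.0006 0 0 0 0; 0.014 0 -0.0006 0 0 0 0",
)

```text
clock: 28.75
tcp_pos: [0.4801, -0.013, 0.1549]
orientation: [0.773, 0.635, 0.0, 0.0]
force: [-3.7, 0.1, 9.7]
opening: 0.0141
grip_force: 5.1
```

```bash
python3 - <<'E'
from h import *
s=arm.sense();print(s['clock'],s['tcp_pos'],yaw(),s['force'],s['moment'],s['grip_force'])
for n in('top','scene'):
    p,d,m=snap(n,n+'9.png'); print(n,level_vial(p,m,.081)[:4] if n=='x' else '')
    im=strip(p,m,(.4796,-.0133),78.6,.081); b=im[13*6:17*6].mean(0); print(b[::6][8:72].round().astype(int)[:,[1,2]].tolist())
p,d,m=snap('wrist','w9.png'); C=cloud(m,d)
k=(d>0)&(C[...,2]>.074)&(C[...,2]<.088)&(np.hypot(C[...,0]-.4796,C[...,1]+.0133)<.07); q=C[k]; print('level',cv2.minAreaRect((q[:,:2]*1000).astype(np.float32)),np.percentile(q[:,2],[5,50,95]))
E
```

```text
28.75 [ 0.4801 -0.013   0.1549] -11.22149010205291 [-3.7159  0.1213  9.7291] [0.0872 0.5863 0.0217] 5.063600526746086
top 
[[144, 120], [143, 120], [143, 120], [143, 120], [143, 120], [144, 120], [143, 119], [143, 118], [143, 118], [143, 119], [143, 119], [143, 119], [143, 120], [144, 120], [144, 120], [143, 119], [143, 119], [142, 118], [142, 119], [142, 120], [143, 120], [143, 120], [143, 119], [143, 120], [143, 119], [143, 119], [143, 119], [143, 119], [142, 119], [143, 119], [143, 119], [142, 120], [142, 120], [143, 120], [144, 120], [144, 119], [144, 119], [143, 119], [143, 119], [143, 120], [143, 120], [144, 120], [144, 120], [144, 120], [144, 120], [144, 120], [144, 120], [144, 120], [144, 120], [143, 120], [143, 120], [143, 121], [143, 120], [143, 120], [143, 120], [143, 120], [143, 119], [142, 118], [142, 119], [143, 120], [144, 121], [144, 120], [143, 120], [143, 120]]
scene 
[[25, 27], [26, 28], [27, 29], [28, 31], [30, 33], [30, 32], [29, 32], [35, 38], [46, 48], [62, 63], [87, 87], [112, 112], [131, 131], [142, 142], [138, 138], [124, 124], [110, 109], [103, 101], [101, 97], [101, 94], [98, 89], [95, 83], [91, 78], [88, 73], [84, 67], [84, 64], [90, 69], [100, 75], [115, 88], [140, 114], [165, 141], [191, 169], [220, 202], [239, 225], [248, 237], [254, 244], [255, 247], [253, 239], [245, 214], [235, 181], [221, 144], [203, 111], [183, 92], [169, 84], [167, 82], [183, 91], [205, 106], [222, 116], [227, 120], [224, 118], [223, 117], [224, 117], [223, 116], [222, 115], [222, 114], [221, 115], [220, 115], [220, 115], [219, 115], [217, 114], [213, 112], [206, 110], [196, 107], [187, 105]]
level ((481.0225524902344, -9.630523681640625), (113.50792694091797, 27.37247085571289), 79.7660903930664) [0.0771 0.0814 0.0827]
```

View pics/w9.png

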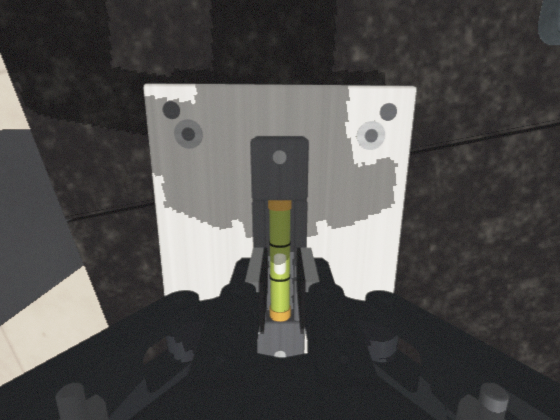

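The fingers rest on the rails either side of the vial. The lines are at rows 244 and 278, with the bubble between them.

```bash
python3 - <<'E'
from h import *
p=cv2.imread('pics/w9.png')[:,:,::-1]; m=arm.camera_model('wrist'); im=strip(p,m,(.4796,-.0133),78.6,.081); b=im[13*6:17*6].mean(0)
print(np.c_[np.arange(-40,40),b[::6].round()][24:56].astype(int)[:,[0,2,3]].tolist())
print(arm.sense()['force'])
E
```

```text
[[-16, 119, 56], [-15, 119, 56], [-14, 119, 58], [-13, 119, 58], [-12, 119, 58], [-11, 121, 59], [-10, 52, 29], [-9, 73, 38], [-8, 119, 58], [-7, 119, 58], [-6, 131, 88], [-5, 155, 140], [-4, 156, 142], [-3, 155, 141], [-2, 155, 141], [-1, 160, 145], [0, 214, 200], [1, 241, 231], [2, 240, 230], [3, 240, 231], [4, 240, 229], [5, 224, 169], [6, 210, 98], [7, 209, 96], [8, 108, 55], [9, 95, 49], [10, 208, 96], [11, 208, 97], [12, 209, 96], [13, 209, 97], [14, 209, 97], [15, 209, 96]]
[-3.8223  0.4009 11.1038]
```

```bash
python3 -c "
from rig import arm
print(arm.job_done())"
```

```text
the job is handed in; nothing more can be done
None
```

The job is handed in, but no verdict came back: the beakers are stacked, the level is on the plate with its bubble about 0.3 mm from the middle, and the fingers were pressing it with about 10–11 N when I handed in, at about 29 s.

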